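# Level the stage and hold it down on its foot

## Robot

A 7-joint arm with a two-finger parallel gripper is mounted at the origin on the work surface; the furniture and walls round the work are solid. World frame = base frame: x ahead of the robot, y to its left, z up, the work surface at z = 0. Lengths are in m, angles in degrees, forces in N, time in s.
With the tool pointing down it reaches from about 0.425 to 1.025 m from the base axis. Payload 9.4 kg.
Tool frame: the origin (TCP) lies between the finger pads; the fingertips stand robot.tip_reach ahead of it and the grasp point (between the pads) lies 8 mm behind it (robot.tip_reach is the distance from the TCP to the fingertips, in m); z points along the fingers, y is the line along which they close (so a half turn about z gives the same grasp; the last joint's range is limited). The gripper opens to 85 mm and grips with 20 to 120 N. Pads are 22 mm wide; open, the fingers measure 114 mm over their backs; the gripper's body (76 mm by 85 mm) begins 54 mm behind the grasp point. The pads swing forward as they close: fully open they stand 13 mm farther back than shut.
Start: joints at [-4.395, 34.337, -0.143, 91.639, 0.103, 54.024, -4.572], TCP at [0.725, -0, 0.242] pointing down, gripper open.
Joint ranges: [-147.43, 147.43], [-19.82, 112.94], [-74.19, 73.91], [6.32, 146.72], [-59.91, 239.91], [6.04, 106.73], [-150.56, 150.56]. Speed limits (degrees/s): [127.2, 127.2, 172.46, 172.46, 180, 180, 180].

## Interface

Orientations are given as a 3x3 rotation matrix whose columns are the frame's x, y, z axes.
In Python, from cell import robot gives the robot as it stands. The module is installed in compiled form; this text tells all that it offers.
- The arm moves only by the shell command python3 -m crank 'ROWS'. ROWS is JSON, a list of rows, each a list of 3 entries, a list of its own where there are three numbers: the shift along the tool's x, y, z in m, then the turn, a rotation vector about the tool's x, y, z in rad, then the closure in counts, from 0 (fully open) to 255 (shut). In form: [[[tx, ty, tz], [wx, wy, wz], jaw], ...]. A call has 1 to 20 rows; each row shifts and turns the commanded pose from where the row before left it, along the tool's axes as they then stand; what a row does not reach is not made up. A row lasts 1/8 s, in which the tool goes at most 62.5 mm and 10.7 degrees, less where a joint would pass 70% of its speed; a pose out of reach is approached as far as the arm can. A call is refused whole if a number of a shift passes 0.0625 or a number of a turn 0.188, either way. A call with a gripper value outside its range is refused whole. The fingers move at their own pace and stop on an object; the grip force is fixed at half the most. Time passes only in rows, so rows that do not move let the fingers close. It gives the time, the measured TCP pose, the force, the opening and the grip force at its end, in the units of the state.
- robot.get_state(): the state, without advancing time (a new reading comes with each control period).
- robot.snapshot(name): name is "scene" or "side" or "wrist"; returns a dict with "pixels" (384x512x3 uint8, blue, green, red), "z_map" (384x512 float32, m along the optical axis (not along the pixel's ray), 0 where there is no reading), "vfov" (degrees; the focal length in pixels is half the picture's height over the tangent of half this angle, whatever the lens; pixels are square), "cx", "cy" (the principal point, pixels), "distortion" ([k1, k2, p1, p2, k3] as OpenCV has them; the pictures are not rectified), "R" (3x3) and "t" (3): a world point X has camera coordinates R X + t. Camera axes: x right, y down, z forward; pixel columns grow to the right and rows downward; lengths in m; the calibration is good to about 2 mm. A picture is of the moment at which its call begins.
- robot.finish_job(): hands the job in; it is judged then, once.
The state is a dict: "time": time; "joints": joint angles; "joint_vel": joint speeds; "joint_efforts": joint torques, N m; "ee_pos": TCP position; "ee_rot": TCP orientation; "wrist_force": force on the tool from outside, world axes, zero at the start; "wrist_torque": the same for the moment, N m; "finger_gap": finger opening in m; "grip_force": force on a finger pad.
Only numpy, scipy, OpenCV 4.12 (cv2) and the standard library are available. Lean on these libraries where they do the work, as an engineer would, in place of code of your own. Each camera call takes 0.05 s, during which the arm holds its last target. There are 200 camera calls.

## Task

Pull the cabinet's drawer open by its handle, take out the spirit level and set it lengthwise on the middle of the rubber pad of the levelling stage, then let go of it. Grip the round knob of the stage's adjusting foot, press it firmly down so that the sprung plate stands on its foot, and turn it until the level's bubble sits in the middle between the two rings. Finish like that, still gripping the knob and pressing it down, with the bubble centred; do not disturb the bottles, the timer or the tape roll.

Things in the scene. Friction and masses are not known exactly. Their poses are not given: they have to be found in the camera images.
- cab_drawer0 (a joint): Drawer of the low grey instrument cabinet (170 deep, 180 wide, 70 mm high, fixed to the table). Value in m: 0 shut, 0.110 fully open. It moves almost freely, without a catch, along the cabinet's own -x axis.
- cab: The low grey cabinet; origin at the centre of its underside. Its front looks along its own -x axis, roughly to the robot's left (world +y). The drawer is 140 mm wide and 125 mm deep inside, its floor 22 mm above the table; its walls reach 48 mm and its front panel 58 mm above the table. With the drawer fully open the level in it is clear of the cabinet's top.
- cab_drawer0_handle (a point): Middle of the drawer's bar handle: a level round steel bar 11 mm thick and 90 mm long, parallel to the cabinet's y axis, 45 mm in front of the drawer front, 49 mm above the table; can be pinched from above (39 mm free between bar and front).
- level_mid (a point): Centre (half-way up) of the spirit level: aluminium bar 100 long (its y axis), 22 wide (x), 25 mm high (z, up), with black ends and, seen from above, a dark tube with two thin white rings and a white bubble along its middle. It weighs about 0.18 kg and starts lying in the shut drawer, roughly parallel to the drawer's front and between its front and its middle.
- bubble (a joint): Offset in m of the light 15 mm long bubble from the middle of the level's tube, along the level's +y axis (0 = centred, stops at +-0.021). It floats to the level's higher end, 12 mm for each 0.014 rad of slope, and takes about 1.5 s to settle. The rings stand 10.8 mm each side of the middle, so a centred bubble shows about 3 mm of gap to each ring.
- stage: Levelling stage, fixed to the table: grey base plate 110 (x) by 230 (y) by 12 mm, origin at the centre of its underside. Above it an aluminium plate, hinged at the stage's +y end, sprung upward at the -y end, where the adjusting foot with its knob is. The plate's top is about 48 mm above the table when level.
- plate_pad (a point): Centre of the top of the dark rubber pad (44 by 116 mm, long along y) on the plate; 30 mm from the stage's centre toward the hinge, about 50 mm above the table. Axes as the plate: y points to the hinge, z is up. The plate tips by up to 0.04 rad (knob end up).
- knob_grip (a point): Centre of the round black fluted knob (39 mm diameter, 24 mm high, upright axis) at the stage's -y end, 85 mm from the stage's centre, about 78 mm above the table when pressed down, 3 to 6 mm more when left alone; the plate's top is about 30 mm lower than this point.
- foot: The steel screw of the adjusting foot under the knob, 12 mm thick, carried by the plate. Left alone, a spring holds plate, foot and knob up, so the foot hangs 3 to 6 mm above its pad and the bubble lies at the knob end. About 6 N down on the knob sets the foot on its pad; anything more then bears on the rigid pad.
- foot_pad: Small round steel pad (26 mm) on the stage's base under the foot; the foot stands on it while the knob is pressed.
- foot_knob: The knob itself; origin on its axis, 38 mm below point knob_grip. Turning it anticlockwise seen from above lowers the plate's knob end: 0.014 rad of slope (12 mm of bubble) for each rad. The foot starts screwed out too far (pressed, the knob end is too high): 0.5 to 1.5 rad anticlockwise are needed. It has 0.15 N m of friction, stays where it is left and keeps its height when turned under pressure.
- level: The spirit level (see level_mid); origin at the centre of its underside.
- lime_bottle: Bystander: bottle with a cap, 43 mm wide, 109 mm high, at the back. Origin at its underside.
- reagent_a: Bystander: white bottle, 39 mm wide, 89 mm high, behind the stage. Origin at its underside.
- bench_timer: Bystander: round dial timer, 62 mm wide, 44 mm high, near the robot. Origin at its underside.
- tape_roll: Bystander: roll of paper tape lying flat, 66 mm wide, 19 mm high, in front of the stage. Origin at its underside.

How it is judged:
By the outcome, as a careful person would: the job done as asked, in the order asked, and still so for the second after the job is handed in, while the arm keeps its last pose, push and grip.
It also fails if it takes over 64 s, if anything falls off the work surface, if the arm or the gripper's body presses on something with over 40 N, if the wrist force passes 120 N, or if a joint passes its speed limit or range.

## Working session

There is one attempt and no reset: what is moved stays moved. The work goes in short steps, Python scripts to look and compute and a shell command to move; the robot and the scene stay as the last step left them, time stands still between calls to the robot, and variables do not carry over. Pictures are saved under pics/ and viewed, at most 10 in all, crops included, and the job is handed in when it is done.

```bash
mkdir -p pics; cat > h.py <<'E'
import numpy as np, cv2
from cell import robot
def snap(n,f=None):
    s=robot.snapshot(n)
    if f: cv2.imwrite('pics/'+f,s['pixels'])
    return s
def K(s):
    f=s['pixels'].shape[0]/2/np.tan(np.radians(s['vfov']/2))
    return np.array([[f,0,s['cx']],[0,f,s['cy']],[0,0,1]])
def world(s,u,v,z=None):
    """pixel -> world; with z (height) intersects that plane, else uses depth"""
    p=cv2.undistortPoints(np.array([[[u,v]]],float),K(s),np.array(s['distortion'],float))[0,0]
    R=np.array(s['R']);t=np.array(s['t']);c=-R.T@t;d=R.T@np.array([p[0],p[1],1])
    if z is None: return c+d*float(np.median(s['z_map'][int(v)-1:int(v)+2,int(u)-1:int(u)+2]))
    return c+d*(z-c[2])/d[2]
def cloud(s):
    h,w=s['z_map'].shape
    uv=np.stack(np.meshgrid(np.arange(w),np.arange(h)),-1).reshape(-1,1,2).astype(float)
    p=cv2.undistortPoints(uv,K(s),np.array(s['distortion'],float)).reshape(h,w,2)
    P=np.dstack([p,np.ones((h,w))])*s['z_map'][...,None]
    return (P-np.array(s['t']))@np.array(s['R'])
E
python3 - <<'E'
from h import *
a=snap('scene');b=snap('side')
cv2.imwrite('pics/a.png',a['pixels']);cv2.imwrite('pics/b.png',b['pixels'])
s=robot.get_state();print(robot.tip_reach,s)
for x in(a,b):print(-np.array(x['R']).T@x['t'])
E
```

```text
0.011 {'time': 0.1, 'joints': array([-4.39470606, 34.38192811, -0.144989  , 91.67528122,  0.10473424,
       54.02418704, -4.57288054]), 'joint_vel': array([ 0.06765717, -0.11121922,  0.00319035, -0.21477117, -0.07978542,
        0.00571058, -0.08350157]), 'joint_efforts': array([ 5.48369339e-03, -7.77996039e+01,  1.57005854e+00, -2.58627266e+01,
        1.26505349e-02,  5.64093614e-03,  1.40001674e-05]), 'ee_pos': array([ 7.24602088e-01, -2.42311914e-05,  2.41484986e-01]), 'ee_rot': array([[-5.46991081e-05,  9.99999004e-01, -1.40998741e-03],
       [ 9.99999985e-01,  5.44710616e-05, -1.61774386e-04],
       [-1.61697421e-04, -1.40999623e-03, -9.99998993e-01]]), 'wrist_force': array([-0.46810844,  0.56693808, -0.09039994]), 'wrist_torque': array([ 0.01363533,  0.00289302, -0.01321453]), 'grip_force': 0.0, 'finger_gap': 0.0856342993364098}
[ 0.1284835  -0.84523637  0.69038829]
[ 0.39903785 -1.25056465  0.84682668]
```

View pics/a.png

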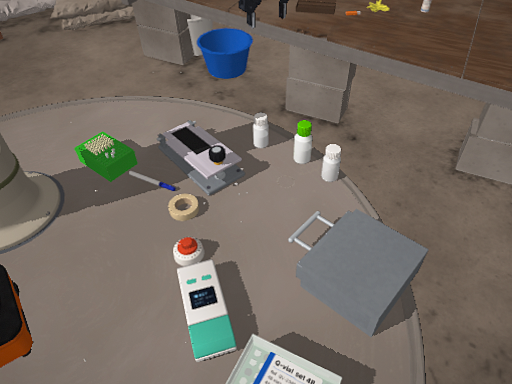

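View pics/b.png

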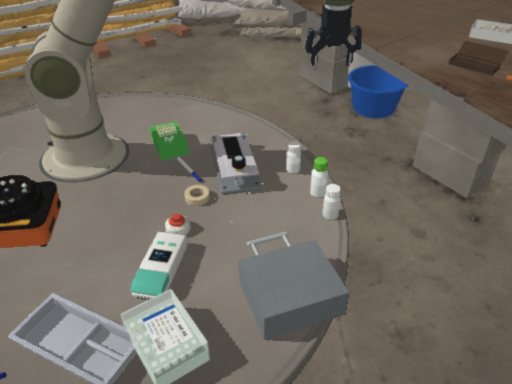

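The scene picture shows the cabinet at about (360,265) with its handle bar from (292,240) to (319,215). The stage is at (205,155), its knob at (217,153), the tape at (183,207), three bottles at (260-330,150) and the lime cap at (304,128). The side view agrees: handle (250-287,240), knob (239,162).

```bash
python3 - <<'E'
from h import *
np.set_printoptions(precision=3,suppress=True)
a=snap('scene');b=snap('side')
for n,s,L in(('a',a,dict(h1=(292,240,.049),h2=(319,215,.049),knob=(217,150,.09),tape=(183,203,.019),c1=(351,212,.07),c2=(426,252,.07),c3=(375,332,.005),c4=(299,258,.07))),('b',b,dict(h1=(250,244,.049),h2=(286,236,.049),knob=(239,159,.09),tape=(197,191,.019),c1=(317,243,.07)))):
    for k,(u,v,z) in L.items(): print(n,k,world(s,u,v,z),world(s,u,v))
    C=cloud(s);
    m=(abs(C[...,2]-.07)<.006)&(C[...,1]<-.2)&(C[...,0]>.45)
    r=cv2.minAreaRect(C[m][:,:2].astype(np.float32));print('cab',r,m.sum(),np.median(C[m][:,2]))
    for zl,zh in((.04,.06),):
        m=(C[...,2]>zl)&(C[...,2]<zh)&(C[...,1]>-.05)&(C[...,1]<.3)&(C[...,0]>.5)&(C[...,0]<.8)
        print('plate',cv2.minAreaRect(C[m][:,:2].astype(np.float32)),m.sum())
    m=(C[...,2]>.08)&(C[...,2]<.11)&(C[...,1]>-.1)&(C[...,1]<.2)&(C[...,0]>.5)&(C[...,0]<.75)
    print('knob',C[m].mean(0),C[m].min(0),C[m].max(0),m.sum())
E
```

```text
a h1 [ 0.452 -0.47   0.049] [ 0.45  -0.472  0.052]
a h2 [ 0.537 -0.45   0.049] [ 0.534 -0.453  0.053]
a knob [ 0.448 -0.193  0.09 ] [ 0.447 -0.197  0.093]
a tape [ 0.332 -0.231  0.019] [ 0.337 -0.216  0.003]
a c1 [ 0.581 -0.494  0.07 ] [ 0.59  -0.487  0.058]
a c2 [ 0.625 -0.644  0.07 ] [ 0.628 -0.643  0.066]
a c3 [ 0.47  -0.685  0.005] [ 0.473 -0.684  0.   ]
a c4 [ 0.427 -0.522  0.07 ] [ 0.46  -0.486  0.002]
cab ((0.5648786425590515, -0.44606146216392517), (0.48071470856666565, 0.22957846522331238), 89.97663116455078) 6899 0.0700019089205094
plate ((0.0, 0.0), (0.0, 0.0), 0.0) 0<stdin>:13: RuntimeWarning: Mean of empty slice.
  ret = um.true_divide(
Traceback (most recent call last):
ValueError: zero-size array to reduction operation minimum which has no identity
```

```bash
python3 - <<'E'
from h import *
np.set_printoptions(precision=3,suppress=True)
for n in('scene','side'):
    s=snap(n);C=cloud(s);x,y,z=C[...,0],C[...,1],C[...,2]
    f=lambda m:cv2.minAreaRect(C[m][:,:2].astype(np.float32))
    for nm,m in(('cab',(abs(z-.07)<.004)&(y<-.47)&(x>.4)&(x<.7)),('plate',(z>.042)&(z<.06)&(abs(x-.47)<.16)&(y>-.25)&(y<.1)),('knob',(z>.08)&(z<.11)&(abs(x-.448)<.05)&(abs(y+.193)<.05)),
      ('pad',(z>.042)&(z<.06)&(abs(x-.47)<.16)&(y>-.25)&(y<.1)&(s['pixels'].max(-1)<70)),
      ('knobtop',(z>.086)&(z<.11)&(abs(x-.448)<.05)&(abs(y+.193)<.05))):
        m=cv2.morphologyEx(m.astype(np.uint8),cv2.MORPH_OPEN,np.ones((2,2)))>0
        if m.any(): print(n,nm,f(m),m.sum(),C[m].mean(0),C[m].max(0)[2])
    for k,m in(('handle',(z>.04)&(z<.065)&(y>-.49)&(y<-.4)&(x>.42)&(x<.56)),):
        print(n,k,f(m),m.sum(),C[m].mean(0))
E
```

```text
scene cab ((0.6841782331466675, -0.5298285484313965), (1.2659227848052979, 0.1747976541519165), 21.717252731323242) 7219 [ 0.522 -0.598  0.071] 0.6903882870096846
scene plate ((0.2890002727508545, -0.3789014220237732), (0.9459233283996582, 0.2795799970626831), 54.54033279418945) 2165 [ 0.44  -0.122  0.052] 0.6903882870096846
scene knob ((0.46130210161209106, -0.19076740741729736), (0.06654234230518341, 0.03441751375794411), 23.01404571533203) 196 [ 0.446 -0.2    0.088] 0.09545274724080649
scene pad ((0.3098974823951721, -0.44439586997032166), (0.8762398362159729, 0.08087002485990524), 70.9222640991211) 487 [ 0.434 -0.089  0.054] 0.6903882870096846
scene knobtop ((0.46162351965904236, -0.18868640065193176), (0.06667105108499527, 0.032400913536548615), 27.797380447387695) 155 [ 0.446 -0.199  0.091] 0.09545274724080649
scene handle ((0.502772867679596, -0.4649686813354492), (0.0493348203599453, 0.11245067417621613), 89.8846664428711) 344 [ 0.499 -0.464  0.053]
side cab ((0.5393408536911011, -0.5726604461669922), (1.3651148080825806, 0.23112499713897705), 68.69731903076172) 5238 [ 0.53  -0.6    0.072] 0.84682667829487
side plate ((0.5180197954177856, -0.5911732912063599), (0.25938868522644043, 1.3147366046905518), 0.9322370290756226) 1428 [ 0.452 -0.129  0.055] 0.84682667829487
side knob ((0.4187459945678711, -0.6956247091293335), (1.1100345849990845, 0.034791018813848495), 86.17086029052734) 131 [ 0.451 -0.216  0.099] 0.84682667829487
side pad ((0.4321628212928772, -0.639752209186554), (1.2224565744400024, 0.048538561910390854), 89.16961669921875) 281 [ 0.439 -0.091  0.057] 0.84682667829487
side knobtop ((0.41890043020248413, -0.6956350207328796), (1.1100345849990845, 0.03448140621185303), 86.17086029052734) 103 [ 0.451 -0.219  0.104] 0.84682667829487
side handle ((0.5021721124649048, -0.47673317790031433), (0.10215753316879272, 0.05270690470933914), 14.455681800842285) 261 [ 0.5   -0.463  0.053]
```

```bash
cat >> h.py <<'E'
def go(target, yaw_y=None):
    """remaining move in tool axes: shift to world target, turn (rad about tool z) so tool y lies along yaw_y (mod 180)"""
    s=robot.get_state();R=s['ee_rot'];p=s['ee_pos']
    print('t',s['time'],'p',p.round(4),'shift',(R.T@(np.array(target)-p)).round(4))
    if yaw_y is not None:
        d=R.T@np.array([*yaw_y,0]);a=np.arctan2(-d[0],d[1]);a=(a+np.pi/2)%np.pi-np.pi/2
        print('turn',round(a,3),'tool z',R[:,2].round(4))
    print('F',s['wrist_force'].round(1),'gap',round(s['finger_gap'],4),'q',s['joints'].round(0))
E
python3 -m crank '[[[-0.046,-0.023,0],[0,0,0],0],[[-0.046,-0.023,0],[0,0,0],0],[[-0.046,-0.023,0],[0,0,0],0],[[-0.046,-0.023,0],[0,0,0],0],[[-0.046,-0.023,0],[0,0,0],0],[[-0.046,-0.023,0],[0,0,0],0],[[-0.046,-0.023,0],[0,0,0],0],[[-0.046,-0.023,0],[0,0,0],0],[[-0.046,-0.023,0],[0,0,0],0],[[-0.046,-0.023,0],[0,0,0],0],[[0,0,0],[0,0,0.168],0],[[0,0,0],[0,0,0.168],0],[[0,0,0],[0,0,0.168],0],[[0,0,0],[0,0,0.168],0],[[0,0,0],[0,0,0.168],0],[[0,0,0],[0,0,0.168],0],[[0,0,0],[0,0,0.168],0],[[0,0,0],[0,0,0.168],0],[[0,0,0],[0,0,0],0],[[0,0,0],[0,0,0],0]]'
python3 - <<'E'
from h import *
go((.494,-.46,.2),(-.22,.975))
s=snap('wrist','c.png');R=np.array(s['R']);print(-R.T@s['t'])
E
```

```text
time: 2.8
ee_pos: [0.4951, -0.4599, 0.2423]
ee_rot: [[0.974, 0.229, -0.0], [0.229, -0.974, 0.0], [-0.0, -0.0, -1.0]]
wrist_force: [-0.4, -0.2, -0.3]
finger_gap: 0.0852
grip_force: 0.0
t 2.8 p [ 0.4951 -0.4599  0.2423] shift [-0.0011 -0.0001  0.0423]
turn 0.009 tool z [-1.e-04  0.e+00 -1.e+00]
F [-0.4 -0.2 -0.3] gap 0.0852 q [ 24.  32.  22. 100. -15.  51. -25.]
[ 0.57573806 -0.43998486  0.37456713]
```

View pics/c.png

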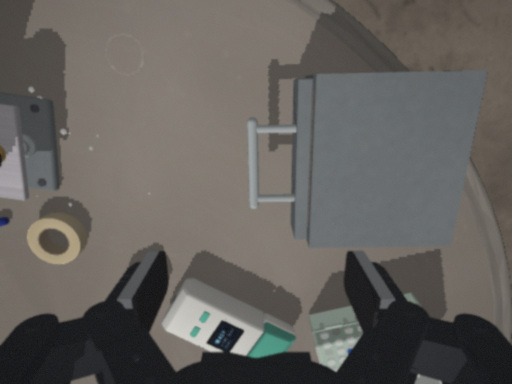

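The wrist view shows the handle bar from (252,121) to (254,206), the cabinet to its right, and the tape at (55,238).

```bash
python3 - <<'E'
from h import *
s=snap('wrist')
p=world(s,252,121,.0545);q=world(s,254.5,206,.0545);m=(p+q)/2;d=(p-q)/np.linalg.norm(p-q);print(p,q,np.linalg.norm(p-q),d,world(s,252,150))
for u,v in((322,72),(484,70),(453,247),(310,247)):print(world(s,u,v,.07))
go((m[0],m[1],.041),(-d[1],d[0]))
E
```

```text
[ 0.54038752 -0.4445826   0.0545    ] [ 0.45058143 -0.46809566  0.0545    ] 0.09283317417305999 [0.96739225 0.2532829  0.        ] [ 0.5114359  -0.45124445  0.05475523]
[ 0.59961469 -0.49704397  0.07      ]
[ 0.63387589 -0.63966178  0.07      ]
[ 0.45930094 -0.69051635  0.07      ]
[ 0.42306526 -0.53772693  0.07      ]
t 2.9 p [ 0.495  -0.4601  0.2423] shift [ 0.0013 -0.0035  0.2013]
turn -0.027 tool z [ 1.e-04  0.e+00 -1.e+00]
F [-0.1 -0.4  0.2] gap 0.0858 q [ 24.  32.  22. 100. -15.  51. -25.]
```

```bash
python3 -m crank '[[[0.0013,-0.0035,0.02],[0,0,-0.015],150],[[0,0,0.03],[0,0,0],150],[[0,0,0.03],[0,0,0],150],[[0,0,0.03],[0,0,0],150],[[0,0,0.03],[0,0,0],150],[[0,0,0.03],[0,0,0],150],[[0,0,0.02],[0,0,0],150],[[0,0,0.011],[0,0,0],150],[[0,0,0],[0,0,0],150],[[0,0,0],[0,0,0],255],[[0,0,0],[0,0,0],255],[[0,0,0],[0,0,0],255],[[0,0,0],[0,0,0],255],[[0,0,0],[0,0,0],255]]'
```

```text
time: 4.65
ee_pos: [0.4959, -0.4568, 0.0424]
ee_rot: [[0.971, 0.24, 0.001], [0.24, -0.971, -0.001], [0.001, 0.001, -1.0]]
wrist_force: [-0.7, 0.7, 6.5]
finger_gap: 0.0088
grip_force: 58.7
```

```bash
python3 -m crank '[[[0,-0.005,0],[0,0,0],255],[[0,-0.012,0],[0,0,0],255],[[0,-0.015,0],[0,0,0],255],[[0,-0.015,0],[0,0,0],255],[[0,-0.015,0],[0,0,0],255],[[0,-0.015,0],[0,0,0],255],[[0,-0.015,0],[0,0,0],255],[[0,-0.011,0],[0,0,0],255],[[0,-0.005,0],[0,0,0],255],[[0,-0.002,0],[0,0,0],255],[[0,0,0],[0,0,0],255]]'
```

```text
time: 6.02
ee_pos: [0.4689, -0.3504, 0.0423]
ee_rot: [[0.971, 0.239, 0.001], [0.239, -0.971, -0.002], [0.001, 0.002, -1.0]]
wrist_force: [-3.4, -2.4, 10.2]
finger_gap: 0.0091
grip_force: 59.5
```

```bash
python3 -m crank '[[[0,0,0],[0,0,0],150],[[0,0,0],[0,0,0],150],[[0,0,0],[0,0,0],150],[[0,0,-0.02],[0,0,0],150],[[0,0,-0.03],[0,0,0],150],[[0,0.0,-0.04],[0,0,0],100],[[0,0.03,-0.04],[0,0,0],100],[[-0.02,0.03,-0.03],[0,0,0],100],[[-0.02,0.03,0],[0,0,0],100],[[0,0,0],[0,0,0],100],[[0,0,0],[0,0,0],100]]'
python3 - <<'E'
from h import *
go((.5,-.4,.2))
s=snap('wrist','d.png')
E
```

```text
time: 7.4
ee_pos: [0.4519, -0.4456, 0.2008]
ee_rot: [[0.971, 0.24, -0.001], [0.24, -0.971, 0.001], [-0.0, -0.001, -1.0]]
wrist_force: [0.0, 1.2, -0.9]
finger_gap: 0.0518
grip_force: 0.0
t 7.4 p [ 0.4519 -0.4456  0.2008] shift [ 0.0577 -0.0328  0.0008]
F [ 0.   1.2 -0.9] gap 0.0518 q [ 25.  32.  22. 107. -17.  44. -20.]
```

View pics/d.png

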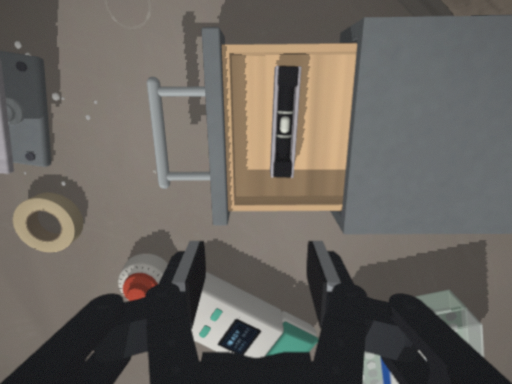

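The drawer is open. The level lies in it from (288.5,66) to (283.5,178), with the bubble near (285,125).

```bash
python3 - <<'E'
from h import *
s=snap('wrist')
p=world(s,288.5,66,.047);q=world(s,283.5,178,.047);m=(p+q)/2;d=(p-q)/np.linalg.norm(p-q);print(p,q,np.linalg.norm(p-q),d,world(s,287,90),world(s,240,110))
for v in(80,100,150,165): print(s['pixels'][v,266:308].max(-1), s['z_map'][v,266:308:3].round(3))
go((m[0],m[1],.027),(-d[1],d[0]))
E
```

```text
[ 0.55339438 -0.44793631  0.047     ] [ 0.45598587 -0.47072736  0.047     ] 0.10003924097487374 [0.97370301 0.22782108 0.        ] [ 0.53434531 -0.45229512  0.0441425 ] [ 0.50571956 -0.41503866  0.02262472]
[204 207 208 209 208 211 208 199 162 141 152 139  95  51  39  36  39  37
  38  40  38  39  38  37  38  38  35  39  37  37  38  54 100 137 139 136
 139 142 144 144 145 146] [0.293 0.294 0.29  0.271 0.269 0.267 0.268 0.268 0.268 0.267 0.268 0.271
 0.293 0.294]
[205 209 211 210 210 211 201 165 139 157 161 137  87  45  37  34  35  37
  38  39  37  37  36  37  34  35  31  53  90 118 154 166 160 142 139 141
 142 145 145 144 152 178] [0.299 0.299 0.298 0.274 0.282 0.279 0.279 0.278 0.278 0.282 0.275 0.298
 0.299 0.299]
[210 211 212 212 200 162 149 163 155 106  55  34  37  33  37  38  37  39
  35  37  34  35  30  35  50  87 125 157 162 147 139 142 141 144 161 194
 213 214 214 213 211 206] [0.313 0.314 0.29  0.298 0.294 0.293 0.291 0.294 0.297 0.289 0.314 0.314
 0.315 0.314]
[209 211 213 202 165 141 152 136  88  48  38  35  37  36  37  38  40  39
  36  40  37  37  40  36  36  53  98 144 166 194 209 213 214 213 214 214
 215 214 213 212 207 205] [0.319 0.319 0.295 0.292 0.293 0.293 0.292 0.291 0.291 0.295 0.319 0.32
 0.319 0.319]
t 7.5 p [ 0.4524 -0.4451  0.2007] shift [0.0474 0.0267 0.1737]
turn 0.013 tool z [-5.0e-04  1.3e-03 -1.0e+00]
F [-0.2  0.3 -0.3] gap 0.052 q [ 25.  32.  22. 107. -16.  44. -20.]
```

```bash
python3 -m crank '[[[0.024,0.0135,0],[0,0,0.012],130],[[0.0235,0.0135,0.0],[0,0,0],130],[[0,0,0.04],[0,0,0],130],[[0,0,0.04],[0,0,0],130],[[0,0,0.04],[0,0,0],130],[[0,0,0.025],[0,0,0],130],[[0,0,0.012],[0,0,0],130],[[0,0,0.006],[0,0,0],130],[[0,0,0],[0,0,0],130],[[0,0,0],[0,0,0],255],[[0,0,0],[0,0,0],255],[[0,0,0],[0,0,0],255],[[0,0,0],[0,0,0],255]]'
```

```text
time: 9.12
ee_pos: [0.5048, -0.4622, 0.0395]
ee_rot: [[0.974, 0.228, 0.001], [0.228, -0.974, -0.001], [0.001, 0.001, -1.0]]
wrist_force: [-0.0, 0.9, 7.2]
finger_gap: 0.0208
grip_force: 60.3
```

```bash
python3 -m crank '[[[0,0,-0.02],[0,0,0],255],[[0,0,-0.04],[0,0,0],255],[[0,0,-0.05],[0,0,0],255],[[0,0,-0.05],[0,0,0],255],[[0.002,-0.03,0],[0,0,0],255],[[0.002,-0.042,0],[0,0,0],255],[[0.002,-0.042,0],[0,0,0],255],[[0.002,-0.042,0],[0,0,0],255],[[0.002,-0.042,0],[0,0,0],255],[[0.002,-0.042,0],[0,0,0],255],[[0.002,-0.042,0],[0,0,0],255],[[0.002,-0.042,0],[0,0,0],255],[[0.002,-0.042,0],[0,0,0],255],[[0,-0.012,0],[0,0,0],255]]'
python3 -m crank '[[[0,0,0],[0,0,-0.178],255],[[0,0,0],[0,0,-0.178],255],[[0,0,0],[0,0,-0.178],255],[[0,0,0],[0,0,-0.178],255],[[0,0,0],[0,0,-0.178],255],[[0,0,0],[0,0,-0.178],255],[[0,0,0],[0,0,-0.178],255],[[0,0,0],[0,0,-0.178],255],[[0,0,0],[0,0,0],255],[[0,0,0],[0,0,0],255]]'
python3 - <<'E'
from h import *
go((.437,-.089,.2),(.995,.09))
s=snap('wrist','e.png')
E
```

```text
time: 10.88
ee_pos: [0.4351, -0.0871, 0.199]
ee_rot: [[0.973, 0.231, 0.0], [0.231, -0.973, 0.001], [0.0, -0.001, -1.0]]
wrist_force: [0.3, -0.3, -2.3]
finger_gap: 0.0206
grip_force: 59.3
time: 12.12
ee_pos: [0.4358, -0.09, 0.1986]
ee_rot: [[-0.078, 0.997, 0.0], [0.997, 0.078, -0.0], [-0.0, 0.0, -1.0]]
wrist_force: [0.8, 0.0, -2.0]
finger_gap: 0.0205
grip_force: 59.3
t 12.125 p [ 0.4358 -0.09    0.1986] shift [ 0.0009  0.0013 -0.0014]
turn -0.012 tool z [ 5.e-04 -3.e-04 -1.e+00]
F [ 0.8  0.  -2. ] gap 0.0205 q [  4.  19.   1. 130.  -0.  31.   9.]
```

View pics/e.png

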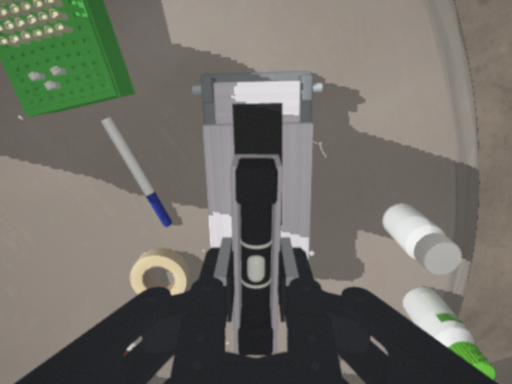

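The level is in the hand. The pad's far edge runs from (234,104) to (281,103), the plate's left edge (206,124)-(212,245), its right edge (312,122)-(310,245).

```bash
python3 - <<'E'
from h import *
np.set_printoptions(precision=4,suppress=True)
s=snap('wrist')
A=world(s,234,104,.051);B=world(s,281,103,.051);print(A,B,np.linalg.norm(A-B),world(s,258,115))
l0,l1=world(s,206,124,.049),world(s,211,240,.052);r0,r1=world(s,312,122,.049),world(s,310,240,.052)
print(l0,l1,r0,r1)
for a,b in((l1,l0),(r1,r0),((l1+r1)/2,(l0+r0)/2)):
    d=(a-b)[:2];d/=-np.linalg.norm(d);print(d)
e=(A+B)/2;c=e[:2]-.058*d;print('pad c from edge',c,'knob pred',c-.115*d)
print('edge normal',(B-A)/np.linalg.norm(B-A))
# level in hand: top ends
z=robot.get_state()['ee_pos'][2]+.0075
print(world(s,257,156,z),world(s,257,354,z))
go((*c,.06),(d[1],-d[0]))
E
```

```text
[ 0.4112 -0.0238  0.051 ] [ 0.452  -0.0197  0.051 ] 0.04093620863566436 [ 0.4329 -0.0315  0.0503]
[ 0.3871 -0.0432  0.049 ] [ 0.3957 -0.1575  0.052 ] [ 0.4815 -0.0339  0.049 ] [ 0.495  -0.1495  0.052 ]
[-0.0752  0.9972]
[-0.1162  0.9932]
[-0.0959  0.9954]
pad c from edge [ 0.4372 -0.0795] knob pred [ 0.4482 -0.194 ]
edge normal [0.995  0.0996 0.    ]
[ 0.4316 -0.0338  0.2059] [ 0.44   -0.1378  0.2059]
t 12.225 p [ 0.4358 -0.0896  0.1984] shift [0.01   0.0022 0.1384]
turn -0.016 tool z [ 0.0002 -0.0003 -1.    ]
F [ 0.2  0.7 -2.2] gap 0.0206 q [  4.  19.   1. 130.  -0.  31.   9.]
```

```bash
python3 -m crank '[[[0.008,0.002,0],[0,0,-0.016],255],[[0,0,0.04],[0,0,0],255],[[0,0,0.04],[0,0,0],255],[[0,0,0.025],[0,0,0],255],[[0,0,0.012],[0,0,0],255],[[0,0,0.006],[0,0,0],255],[[0,0,0.002],[0,0,0],255],[[0,0,0],[0,0,0],255]]'
```

```text
time: 13.22
ee_pos: [0.4375, -0.0813, 0.0738]
ee_rot: [[-0.099, 0.995, 0.001], [0.995, 0.099, -0.0], [-0.0, 0.001, -1.0]]
wrist_force: [-0.2, 0.4, -2.2]
finger_gap: 0.0205
grip_force: 59.2
```

```bash
python3 -m crank '[[[0,0,0.001],[0,0,0],255],[[0,0,0.001],[0,0,0],255],[[0,0,0],[0,0,0],255]]'; python3 -m crank '[[[0,0,0.001],[0,0,0],255],[[0,0,0],[0,0,0],255]]';python3 -m crank '[[[0,0,0.001],[0,0,0],255],[[0,0,0],[0,0,0],255]]'
```

```text
time: 13.6
ee_pos: [0.4371, -0.0813, 0.0714]
ee_rot: [[-0.099, 0.995, 0.0], [0.995, 0.099, -0.0], [-0.0, 0.0, -1.0]]
wrist_force: [0.7, -1.0, -2.7]
finger_gap: 0.0208
grip_force: 59.2
time: 13.85
ee_pos: [0.4372, -0.0813, 0.0704]
ee_rot: [[-0.099, 0.995, 0.0], [0.995, 0.099, -0.0], [-0.0, 0.0, -1.0]]
wrist_force: [-1.0, 0.8, 4.2]
finger_gap: 0.0205
grip_force: 60.0
time: 14.1
ee_pos: [0.4372, -0.0814, 0.0693]
ee_rot: [[-0.099, 0.995, 0.0], [0.995, 0.099, -0.0], [-0.0, 0.0, -1.0]]
wrist_force: [-0.7, -0.4, 5.8]
finger_gap: 0.0204
grip_force: 60.0
```

```bash
python3 -m crank '[[[0,0,0],[0,0,0],200],[[0,0,0],[0,0,0],150],[[0,0,0],[0,0,0],120],[[0,0,0],[0,0,0],120],[[0,0,-0.02],[0,0,0],100],[[0,0,-0.04],[0,0,0],60],[[0,0,-0.05],[0,0,0],0],[[-0.04,0,0],[0,0,0],0],[[-0.04,0,0],[0,0,0],0],[[-0.034,0,0],[0,0,0],0],[[0,0,0],[0,0,0],0],[[0,0,0],[0,0,0],0]]'
python3 - <<'E'
from h import *
go((.448,-.194,.1),(.995,.0967))
s=snap('wrist','f.png')
E
```

```text
time: 15.6
ee_pos: [0.448, -0.1942, 0.1791]
ee_rot: [[-0.099, 0.995, -0.001], [0.995, 0.099, 0.001], [0.001, -0.001, -1.0]]
wrist_force: [-0.8, -0.4, -0.3]
finger_gap: 0.0855
grip_force: 0.0
t 15.6 p [ 0.448  -0.1942  0.1791] shift [0.0002 0.0001 0.0791]
turn 0.002 tool z [-7.e-04  5.e-04 -1.e+00]
F [-0.8 -0.4 -0.3] gap 0.0855 q [ 17.  24.  -0. 126.   0.  31.  22.]
```

View pics/f.png

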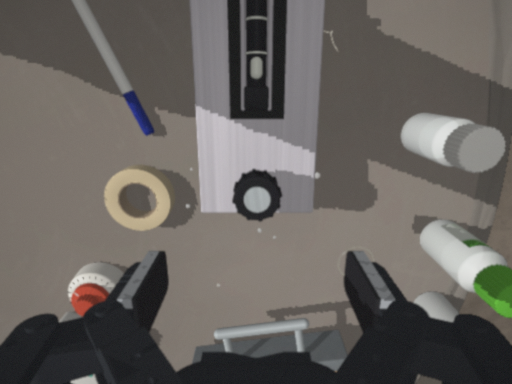

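The level lies on the pad's centreline, with its near end at (257,110) and the pad end at 117. The rings are at rows 17 and 52 and the bubble at row 68, at the knob end. The knob top is at (257,195).

```bash
python3 - <<'E'
from h import *
s=snap('wrist')
k=world(s,257,192,.093);print(k,world(s,257,197),world(s,234,192,.085),world(s,281,192,.085))
go((k[0],k[1],.076),(.995,.0967))
E
```

```text
[ 0.44791999 -0.18577783  0.093     ] [ 0.44831731 -0.18968663  0.09313125] [ 0.43049542 -0.19032828  0.085     ] [ 0.46671339 -0.18667504  0.085     ]
t 15.7 p [ 0.4482 -0.1936  0.1792] shift [0.0078 0.0005 0.1032]
turn 0.004 tool z [-4.e-04  5.e-04 -1.e+00]
F [0.4 0.6 0.4] gap 0.0854 q [ 17.  24.  -0. 126.   0.  31.  22.]
```

```bash
python3 -m crank '[[[0.0025,0,0],[0,0,0.15],0],[[0,0,0],[0,0,0.15],0],[[0,0,0],[0,0,0.15],0],[[0,0,0],[0,0,0.15],0],[[0,0,0.03],[0,0,0],0],[[0,0,0.03],[0,0,0],0],[[0,0,0.025],[0,0,0],0],[[0,0,0.014],[0,0,0],0],[[0,0,0],[0,0,0],0],[[0,0,0],[0,0,0],120],[[0,0,0],[0,0,0],160],[[0,0,0],[0,0,0],255],[[0,0,0],[0,0,0],255],[[0,0,0],[0,0,0],255]]'
python3 - <<'E'
from h import *
go((.448,-.191,.075))
a=snap('scene');b=snap('side')
def crop(s,P):
    P=np.array(P,float);pc=s['R']@P+s['t'];uv=cv2.projectPoints(P.reshape(1,3),cv2.Rodrigues(np.array(s['R']))[0],np.array(s['t'],float),K(s),np.array(s['distortion'],float))[0].ravel()
    u,v=uv.astype(int);print(uv,K(s)[0,0]/pc[2]);return cv2.resize(s['pixels'][v-30:v+30,u-30:u+30],None,fx=6,fy=6,interpolation=cv2.INTER_CUBIC)
cv2.imwrite('pics/g.png',np.hstack([crop(a,(.437,-.081,.075)),crop(b,(.437,-.081,.075))]))
E
```

```text
time: 17.45
ee_pos: [0.4489, -0.1927, 0.0807]
ee_rot: [[0.48, 0.877, 0.002], [0.877, -0.48, -0.001], [0.0, 0.002, -1.0]]
wrist_force: [1.5, -0.5, 3.9]
finger_gap: 0.034
grip_force: 59.3
t 17.45 p [ 0.4489 -0.1927  0.0807] shift [ 0.0011 -0.0016  0.0057]
F [ 1.5 -0.5  3.9] gap 0.034 q [ 13.  34.   5. 130. -11.  16.  -1.]
[190.23539244 132.18085916] 409.52213330544356
[231.26055116 140.1499142 ] 352.8111989936343
```

View pics/g.png

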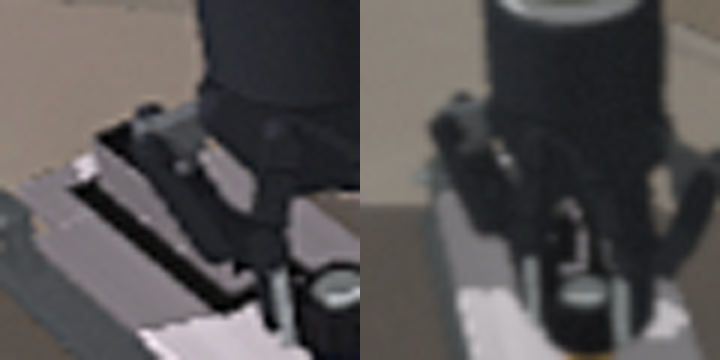

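The scene crop shows the knob gripped at (335,300) but the level hidden behind the finger linkage. In the side crop the gripper hides it too. I'll check whether tilting the tool brings the level into the wrist view.

```bash
python3 - <<'E'
from h import *
from scipy.spatial.transform import Rotation as Ro
np.set_printoptions(precision=0,suppress=True)
s=snap('wrist');st=robot.get_state();E=st['ee_rot'];p=st['ee_pos']
Rc=np.array(s['R'])@E; tc=np.array(s['R'])@p+s['t']   # cam = Rc*tool + tc
d=np.array([-.097,.995,0]);k=np.array([.448,-.1915,.083]);c=np.array([.437,-.081,.073])
for yaw in(0,.3,.6,-.3,-.6):
  for tilt in(0,.15,.25,.35):
    x=Ro.from_euler('z',yaw).apply(d);z=np.array([0,0,-1.]);y=np.cross(z,x)
    T=np.stack([x,y,z],1)@Ro.from_rotvec([0,tilt,0]).as_matrix()
    TCP=k+T[:,2]*.008
    P=np.array([c-.02*d,c,c+.02*d]);tool=(P-TCP)@T
    uv=cv2.projectPoints(tool,cv2.Rodrigues(Rc)[0],tc,K(s),np.array(s['distortion'],float))[0].reshape(-1,2)
    print(yaw,tilt,uv.ravel(), T[:,2].round(2))
E
```

```text
0 0 [257.  65. 257.   8. 257. -56.] [ 0.  0. -1.]
0 0.15 [257.  73. 257.  24. 257. -28.] [-0.  0. -1.]
0 0.25 [257.  80. 257.  36. 257.  -9.] [-0.  0. -1.]
0 0.35 [257.  88. 257.  48. 257.   9.] [-0.  0. -1.]
0.3 0 [323.  76. 342.  22. 364. -37.] [ 0.  0. -1.]
0.3 0.15 [317.  82. 332.  36. 348. -13.] [-0.  0. -1.]
0.3 0.25 [313.  88. 326.  47. 340.   4.] [-0.  0. -1.]
0.3 0.35 [310.  96. 322.  58. 333.  20.] [-0.  0. -1.]
0.6 0 [380. 105. 414.  62. 451.  15.] [ 0.  0. -1.]
0.6 0.15 [370. 109. 398.  71. 428.  30.] [-0.  0. -1.]
0.6 0.25 [364. 113. 389.  78. 415.  41.] [-0.  0. -1.]
0.6 0.35 [359. 119. 381.  86. 404.  53.] [-0.  0. -1.]
-0.3 0 [191.  76. 172.  23. 151. -37.] [ 0.  0. -1.]
-0.3 0.15 [197.  82. 182.  36. 166. -12.] [ 0.  0. -1.]
-0.3 0.25 [200.  89. 187.  47. 173.   4.] [ 0.  0. -1.]
-0.3 0.35 [203.  96. 192.  58. 180.  20.] [ 0.  0. -1.]
-0.6 0 [134. 106. 100.  63.  63.  16.] [ 0.  0. -1.]
-0.6 0.15 [144. 110. 116.  71.  86.  31.] [ 0.  0. -1.]
-0.6 0.25 [150. 114. 125.  78.  99.  42.] [ 0.  0. -1.]
-0.6 0.35 [155. 119. 132.  86. 110.  54.] [ 0.  0. -1.]
```

No tilt is needed: at yaw ±0.6 the whole tube stays in the wrist view. Now I press.

```bash
python3 -m crank '[[[0,0,0.002],[0,0,0],255],[[0,0,0.002],[0,0,0],255],[[0,0,0],[0,0,0],255]]'; python3 -m crank '[[[0,0,0.002],[0,0,0],255],[[0,0,0],[0,0,0],255]]'; python3 -m crank '[[[0,0,0.002],[0,0,0],255],[[0,0,0],[0,0,0],255]]'
```

```text
time: 17.98
ee_pos: [0.4488, -0.193, 0.0771]
ee_rot: [[0.481, 0.877, 0.002], [0.877, -0.481, -0.001], [0.0, 0.002, -1.0]]
wrist_force: [2.0, -2.2, 19.2]
finger_gap: 0.0343
grip_force: 61.1
time: 18.23
ee_pos: [0.4489, -0.193, 0.0764]
ee_rot: [[0.481, 0.877, 0.003], [0.877, -0.481, -0.001], [0.001, 0.003, -1.0]]
wrist_force: [-2.5, -1.3, 43.5]
finger_gap: 0.0342
grip_force: 63.5
time: 18.48
ee_pos: [0.45, -0.1936, 0.0753]
ee_rot: [[0.481, 0.876, 0.006], [0.877, -0.481, -0.002], [0.001, 0.006, -1.0]]
wrist_force: [-4.0, -2.7, 55.2]
finger_gap: 0.0341
grip_force: 66.3
```

```bash
python3 -m crank '[[[0,0,-0.002],[0,0,0],255],[[0,0,0],[0,0,0],255],[[0,0,0],[0,0,0],255],[[0,0,0],[0,0,0],255],[[0,0,0],[0,0,0],255],[[0,0,0],[0,0,0],255],[[0,0,0],[0,0,0],255],[[0,0,0],[0,0,0],255],[[0,0,0],[0,0,0],255],[[0,0,0],[0,0,0],255],[[0,0,0],[0,0,0],255],[[0,0,0],[0,0,0],255],[[0,0,0],[0,0,0],255]]'
python3 - <<'E'
from h import *
s=snap('wrist','i.png')
E
```

```text
time: 20.1
ee_pos: [0.4499, -0.1936, 0.0759]
ee_rot: [[0.481, 0.877, 0.005], [0.877, -0.481, -0.002], [0.0, 0.005, -1.0]]
wrist_force: [0.6, -3.2, 29.2]
finger_gap: 0.034
grip_force: 63.1
```

View pics/i.png

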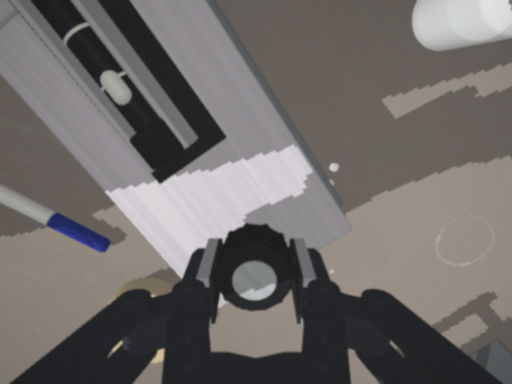

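The bubble is centred at (116,87). The rings are at (77,32) and (114,76), so it sits about 14 mm toward the knob and needs roughly 1.15 rad anticlockwise.

```bash
python3 - <<'E'
from h import *
s=snap('wrist')
r=[world(s,*q,.073) for q in((77,32),(114,76),(116.5,87))]
print(np.linalg.norm(r[0]-r[1]),np.linalg.norm(r[2]-(r[0]+r[1])/2))
E
python3 -m crank '[[[0,0,0],[0,0,-0.06],255],[[0,0,0],[0,0,-0.11],255],[[0,0,0],[0,0,-0.11],255],[[0,0,0],[0,0,-0.11],255],[[0,0,0],[0,0,-0.11],255],[[0,0,0],[0,0,-0.11],255],[[0,0,0],[0,0,-0.11],255],[[0,0,0],[0,0,-0.11],255],[[0,0,0],[0,0,-0.11],255],[[0,0,0],[0,0,-0.11],255],[[0,0,0],[0,0,-0.05],255],[[0,0,0],[0,0,0],255],[[0,0,0],[0,0,0],255],[[0,0,0],[0,0,0],255],[[0,0,0],[0,0,0],255],[[0,0,0],[0,0,0],255],[[0,0,0],[0,0,0],255],[[0,0,0],[0,0,0],255],[[0,0,0],[0,0,0],255],[[0,0,0],[0,0,0],255]]'
python3 -m crank '[[[0,0,0],[0,0,0],255],[[0,0,0],[0,0,0],255],[[0,0,0],[0,0,0],255],[[0,0,0],[0,0,0],255],[[0,0,0],[0,0,0],255]]'
python3 - <<'E'
from h import *
s=snap('wrist','j.png')
E
```

```text
0.019799588381237195 0.013701635333049005
time: 22.7
ee_pos: [0.4486, -0.1933, 0.0759]
ee_rot: [[-0.563, 0.826, 0.002], [0.826, 0.563, -0.002], [-0.003, 0.001, -1.0]]
wrist_force: [-0.7, -4.0, 31.6]
finger_gap: 0.034
grip_force: 63.9
time: 23.32
ee_pos: [0.4486, -0.1933, 0.0759]
ee_rot: [[-0.563, 0.826, 0.002], [0.826, 0.563, -0.002], [-0.003, 0.001, -1.0]]
wrist_force: [-1.4, -3.5, 32.6]
finger_gap: 0.0338
grip_force: 63.9
```

View pics/j.png

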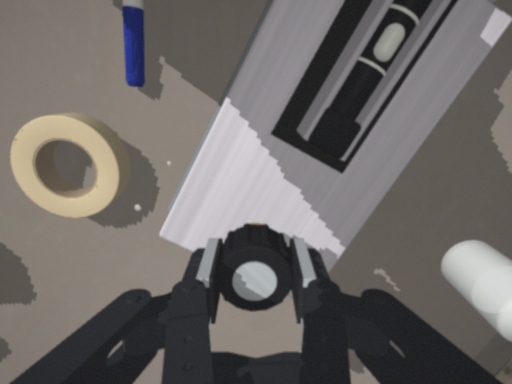

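The bubble is now between the rings: rings at about (405,14) and (372,66), bubble centre about (390,42). I'll measure it with a profile along the tube.

```bash
cat > prof.py <<'E'
from h import *
import sys
a=list(map(float,sys.argv[1:5]))
s=snap('wrist');A=world(s,a[0],a[1],.073);B=world(s,a[2],a[3],.073)
d=(B-A)/np.linalg.norm(B-A);m=(A+B)/2;n=np.array([-d[1],d[0],0])
t=np.arange(-.018,.01801,.0005);w=np.arange(-.007,.00701,.0005)
P=m+t[None,:,None]*d+w[:,None,None]*n
uv=cv2.projectPoints(P.reshape(-1,3),cv2.Rodrigues(np.array(s['R']))[0],np.array(s['t'],float),K(s),np.array(s['distortion'],float))[0].reshape(len(w),len(t),2).astype(np.float32)
g=cv2.remap(cv2.cvtColor(s['pixels'],cv2.COLOR_BGR2GRAY),uv[...,0],uv[...,1],cv2.INTER_LINEAR)
c=g[np.abs(w)<.0015].mean(0);print('gap',np.linalg.norm(B-A))
print(*[f'{x*1e3:.1f}:{v:.0f}' for x,v in zip(t,c)])
cv2.imwrite('pics/p.png',cv2.resize(g,None,fx=10,fy=10))
E
python3 prof.py 405 14 372 66
```

```text
gap 0.020969806463971938
-18.0:0 -17.5:0 -17.0:0 -16.5:7 -16.0:16 -15.5:26 -15.0:32 -14.5:32 -14.0:33 -13.5:32 -13.0:34 -12.5:68 -12.0:130 -11.5:148 -11.0:118 -10.5:53 -10.0:33 -9.5:32 -9.0:32 -8.5:32 -8.0:33 -7.5:34 -7.0:69 -6.5:124 -6.0:146 -5.5:150 -5.0:151 -4.5:152 -4.0:154 -3.5:154 -3.0:154 -2.5:154 -2.0:154 -1.5:155 -1.0:155 -0.5:155 0.0:155 0.5:155 1.0:155 1.5:156 2.0:156 2.5:156 3.0:155 3.5:153 4.0:149 4.5:147 5.0:144 5.5:140 6.0:136 6.5:129 7.0:107 7.5:61 8.0:37 8.5:41 9.0:91 9.5:145 10.0:149 10.5:102 11.0:45 11.5:34 12.0:34 12.5:33 13.0:34 13.5:35 14.0:34 14.5:34 15.0:35 15.5:33 16.0:34 16.5:34 17.0:34 17.5:34 18.0:34
```

View pics/p.png

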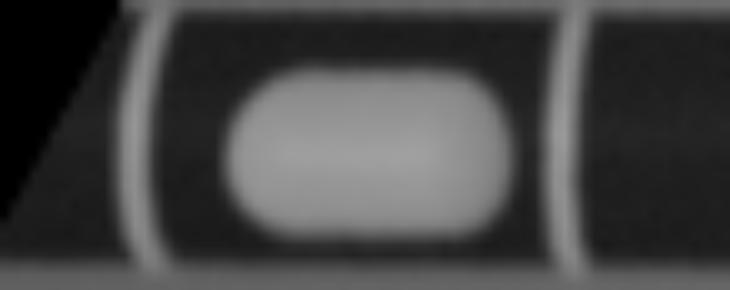

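The profile shows the bubble about 1.1 mm off toward the knob, part of it parallax. I'll turn a touch more.

```bash
python3 -m crank '[[[0,0,0],[0,0,-0.03],255],[[0,0,0],[0,0,-0.03],255],[[0,0,0],[0,0,0],255],[[0,0,0],[0,0,0],255],[[0,0,0],[0,0,0],255],[[0,0,0],[0,0,0],255],[[0,0,0],[0,0,0],255],[[0,0,0],[0,0,0],255],[[0,0,0],[0,0,0],255],[[0,0,0],[0,0,0],255],[[0,0,0],[0,0,0],255],[[0,0,0],[0,0,0],255],[[0,0,0],[0,0,0],255],[[0,0,0],[0,0,0],255],[[0,0,0],[0,0,0],255],[[0,0,0],[0,0,0],255],[[0,0,0],[0,0,0],255],[[0,0,0],[0,0,0],255],[[0,0,0],[0,0,0],255],[[0,0,0],[0,0,0],255]]'
python3 prof.py 410 19 376 68 | tr ' ' '\n' | awk -F: '$2>45' | tr '\n' ' '
```

```text
time: 25.92
ee_pos: [0.4485, -0.1933, 0.0759]
ee_rot: [[-0.612, 0.791, 0.002], [0.791, 0.612, -0.002], [-0.003, 0.0, -1.0]]
wrist_force: [-1.5, -3.0, 31.4]
finger_gap: 0.0339
grip_force: 63.9
-12.0:84 -11.5:128 -11.0:130 -10.5:88 -5.5:51 -5.0:58 -4.5:61 -4.0:65 -3.5:67 -3.0:67 -2.5:66 -2.0:68 -1.5:70 -1.0:70 -0.5:70 0.0:68 0.5:69 1.0:71 1.5:71 2.0:71 2.5:71 3.0:70 3.5:67 4.0:63 4.5:54 9.0:76 9.5:130 10.0:140 10.5:101 11.0:46
```

```bash
python3 -c "
from cell import robot
print(robot.finish_job())"
```

```text
the job is handed in; nothing more can be done
None
```

I handed the job in at about 26 s: drawer open, level released on the middle of the pad, knob still gripped and pressed down at about 31 N, and the bubble within about 0.5 mm of centre in my last wrist-camera reading; I saw no contact with the bottles, timer or tape, though I took no final picture of them.

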